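# Index and seat the drive disc of the gear unit

## Task

On the green gear unit, push one of the brass studs round with a fingertip until the notch in the rim of the aluminium disc stands over the steel locating pin at the housing's red mark, then press down on the black hub until the disc is fully home on the housing. Do all of it by touch: never grip a stud and never lift the disc. Leave the yellow tape, the jar of nails and the yellow screwdriver where they are, and finish clear of the gear unit.

Things in the scene. Friction and masses are not known exactly. Their poses are not given: they have to be found in the camera images.
- gear_unit: Green round cast housing bolted to the bench (it does not move in the run), 176 mm across its foot, 144 mm across its flat top face, which is 49.5 mm above the bench. Origin: centre of its underside, on the shaft axis; z up; its +x axis points from the shaft to the locating pin and the red mark.
- pin_mark (a point): Foot of the locating pin on the housing's top face, 57 mm from the shaft axis. The pin is a steel dowel, 12 mm in diameter, 9.5 mm high, with a ball-shaped top that guides the notch in from about 4 mm off. The raised disc hides its inner half; its outer half shows outside the disc's rim. A 12 mm wide red mark on the housing's rim and foot is right outside it.
- notch (a point): Middle of the mouth of the notch, on the disc's top surface, 57 mm from the shaft axis. The aluminium disc is 116 mm across and 8 mm thick; the notch is 18 mm wide, 12 mm deep from the rim, open outward (3 mm clear of the pin on each side); a thin red line runs from it towards the hub. At the start the disc's underside is 60 mm and its top 68 mm above the bench, 1 mm above the pin.
- hub_top (a point): Middle of the flat top, about 18 mm across, of the black tapered hub (38 mm across at its foot) in the middle of the disc, on the shaft axis: 24 mm above the disc's top surface, so 92 mm above the bench at the start and 82 mm when seated. Press here, straight down.
- stud_a: First of two upright brass studs on the disc, 12 mm in diameter, 26 mm tall, its axis 40 mm from the shaft axis and 90 degrees counterclockwise (seen from above) from the notch. Origin: the stud's foot, on the disc's top surface.
- stud_b: Second brass stud, like the first, on the other side of the hub: 90 degrees clockwise from the notch.
- disc_turn (a joint): Turn of the disc in rad, growing counterclockwise seen from above; at 0 or any whole turn (6.283) the notch is over the pin. Raised, the disc turns either way without end (about 2 N at a stud) and stays where it is left.
- disc_depth (a joint): How far the disc has been pressed down its shaft, m: 0 at the start, 0.010 fully seated, negative when lifted. The fit is snug: it takes about 6 N to slide, stays where it is left, and stops after 1 to 2 mm on the pin if the notch is not over it.
- tape_yellow: Bystander: roll of yellow tape lying flat, 61 mm across, 16 mm high. Origin: centre of its underside.
- jar_nails: Bystander: small jar of nails with a red lid, 59 mm across, 87 mm high. Origin: centre of its underside.
- screwdriver_yellow: Bystander: screwdriver with a yellow and black handle, 177 mm long, 27 mm thick, lying along its own y axis. Origin: middle of its length, at its underside.

How it is judged:
By the outcome, as a careful person would: the job done as asked, in the order asked, and still so for the second after the job is handed in, with the robot touching nothing.
It also fails if it takes over 45 s, if anything falls off the work surface, if the arm or the gripper's body presses on something with over 40 N, if the wrist force passes 120 N, or if a joint passes its speed limit or range.

## Robot

A 6-joint arm with a two-finger parallel gripper is mounted at the origin on a cart in front of the work surface, level with it; the furniture and walls round the work are solid. World frame = base frame: x ahead of the robot, y to its left, z up, the work surface at z = 0. Lengths are in m, angles in rad, forces in N, time in s.
With the tool pointing down it reaches from about 0.15 to 0.775 m from the base axis. Payload 6.1 kg.
Tool frame: the origin (TCP) lies at the centre of the arm's flange, where the gripper is bolted on; the fingertips stand 173 mm ahead of it and the grasp point (between the pads) lies 155 mm ahead of it; z points along the fingers, y is the line along which they close (so a half turn about z gives the same grasp; the last joint's range is limited). The gripper opens to 85 mm and grips with 20 to 120 N. Pads are 22 mm wide; open, the fingers measure 114 mm over their backs; the gripper's body (76 mm by 85 mm) begins 54 mm behind the grasp point. The pads swing forward as they close: fully open they stand 13 mm farther back than shut.
Start: joints at [1.285, 0.126, -0.04, 1.405, 0, 1.571], TCP at [0.148, 0.504, 0.405] pointing down, gripper open.
Joint ranges: [-2.72, 2.72], [-0.95, 1.95], [-1.27, 1.35], [-1.78, 2.02], [-1.46, 1.47], [-3.14, 3.14]. Speed limits (rad/s): [2.39, 2.39, 3.01, 3.14, 3.14, 3.14].

## Interface

Orientations are given as a unit quaternion [x, y, z, w].
In Python, from rig import * gives the robot as it stands.
- The arm moves only by the tool move_arm, never from a script. Its argument "targets" is a list of rows, each an object with "claw": the closure, from -1 (fully open) to 1 (shut); "dp": the shift along the tool's x, y, z in cm, a list of three; "roll": the turn about the tool's z in rad. A call has exactly 10 rows; each row is the pose to reach, as a shift and turn from the pose commanded when the call began, along the tool's axes at that moment; what a row does not reach only later rows make up. A row lasts 1/12 s, in which the tool goes at most 41.7 mm and 7.16 degrees, less where a joint would pass 70% of its speed; a pose out of reach is approached as far as the arm can. A call with a gripper value outside its range is refused whole. The fingers move at their own pace and stop on an object; the grip force is fixed at half the most. Time passes only in rows, so rows that repeat a pose let the fingers close, or fill a call up. It gives the time, the measured TCP pose, the force, the opening and the grip force at its end, in the units of the state.
- state(): the state, without advancing time (a new reading comes with each control period).
- grab_frame(name): name is "scene" or "top" or "wrist"; returns a dict with "img" (480x640x3 uint8, blue, green, red), "depth" (480x640 float32, m along the optical axis (not along the pixel's ray), 0 where there is no reading), "camera_matrix" (3x3 intrinsics, pixels), "k1" (the pictures are not rectified: a ray, as slopes to the right and down, at radius r is drawn at 1 + k1 r^2 times it, then the intrinsics apply), "eye" and "rotation" of the camera in the world; the wrist camera has in their place "tool_from_camera" (4x4, takes a point from camera to tool coordinates, whose origin is the TCP and whose axes are the flange's). Camera axes: x right, y up, looking along -z (the intrinsics and any distortion apply to the point x, -y, -z); pixel columns grow to the right and rows downward; lengths in m; the calibration is good to about 2 mm. A picture is of the moment at which its call begins: read the wrist's pose just before it.
- hand_in(): hands the job in; it is judged then, once.
Trained networks look in the newest picture that a camera, given by its name, has taken for a name from the list of things; names that differ only in an ending like _2 or _b are one class to them, and where a whole thing is asked for, a point or a joint stands for the part that bears it (a point fixed in the world has none). Each returns a list of dicts, best first, with "score" (0 to 1); they miss things now and then, are a little off and sometimes report something else, mostly with a low value. They report only what shows in the picture. A call takes as long as a camera call.
- outline_of(camera, label): "pixels" (480x640 bool, what is visible of it) and "xy" ([column, row] in pixels, amid what is visible of it).
- tip_of(camera, label): "xy" ([column, row] in pixels: a listed point, or the origin of a listed thing).
The state is a dict: "clock": time; "qpos": joint angles; "qvel": joint speeds; "joint_torque": joint torques, N m; "position": TCP position; "ee_rot": TCP orientation; "contact_force": force on the tool from outside, world axes, zero at the start; "ft_torque": the same for the moment, N m; "finger_gap": finger opening in m; "grip_force": force on a finger pad.
Only numpy, scipy, OpenCV 4.12 (cv2) and the standard library are available. Lean on these libraries where they do the work, as an engineer would, in place of code of your own. Each camera call takes 0.05 s, during which the arm holds its last target. There are 200 camera calls.

## Working session

There is one attempt and no reset: what is moved stays moved. The work goes in short steps, Python scripts to look and compute and a tool call to move; the robot and the scene stay as the last step left them, time stands still between calls to the robot, and variables do not carry over. Pictures are saved under pics/ and viewed, at most 10 in all, crops included, and the job is handed in when it is done.

Besides the shell and the picture viewer there is one more tool, called after "Emit:" in YAML: its name, and indented under it one key for each argument. move_arm: Moves the arm, as the interface text tells. Its arguments: {"type":"object","properties":{"targets":{"type":"array","items":{"type":"object","properties":{"claw":{"type":"number"},"dp":{"type":"array","items":{"type":"number"}},"roll":{"type":"number"}}}}},"required":["targets"]}

```bash
mkdir -p pics; cat > h.py <<'E'
from rig import *
import numpy as np, cv2
from scipy.spatial.transform import Rotation as R
def cam(name):
    s=state(); f=grab_frame(name)
    if name=="wrist":
        T=np.eye(4);T[:3,:3]=R.from_quat(s["ee_rot"]).as_matrix();T[:3,3]=s["position"]
        M=T@np.array(f["tool_from_camera"]); f["eye"]=M[:3,3]; f["rotation"]=M[:3,:3]
    f["eye"]=np.array(f["eye"]);f["rotation"]=np.array(f["rotation"]);return f
def ray(f,xy):
    K=np.array(f["camera_matrix"]); d=np.array([(xy[0]-K[0,2])/K[0,0],(xy[1]-K[1,2])/K[1,1]]);u=d.copy()
    for _ in range(20): u=d/(1+f["k1"]*(u@u))
    return f["rotation"]@np.array([u[0],-u[1],-1.])
def atz(f,xy,z):
    r=ray(f,xy); return f["eye"]+r*(z-f["eye"][2])/r[2]
def dep(f,xy):
    c,r=int(round(xy[0])),int(round(xy[1])); return f["eye"]+ray(f,xy)*f["depth"][r,c]
Z=dict(gear_unit=0,pin_mark=.0495,notch=.068,hub_top=.092,stud_a=.068,tape_yellow=0,jar_nails=0,screwdriver_yellow=0)
def find(n,z=Z):
    f=cam(n)
    for l in z:
        for t in tip_of(n,l)[:3]:
            print(n,l,round(t["score"],2),np.round(t["xy"],1),"atz",np.round(atz(f,t["xy"],z[l]),4),"dep",np.round(dep(f,t["xy"]),3))
    return f
E
python3 - <<'E'
from h import *
s=state();print(s)
ims=[]
for n in ("top","scene"):
    f=find(n);cv2.imwrite(f"pics/{n}0.png",f["img"])
E
```

```text
{'clock': 0.0, 'qpos': array([ 1.28499882e+00,  1.26437297e-01, -4.05822810e-02,  1.40542474e+00,
        1.24825791e-05,  1.57078229e+00]), 'qvel': array([ 0.00063963,  0.00038154,  0.0003601 ,  0.00108263,  0.00021073,
       -0.00109221]), 'joint_torque': array([-9.26748835e-04, -4.35915148e+01,  3.52922165e+01,  1.74910272e-02,
       -1.13922629e-04, -1.11579106e-05]), 'position': array([0.14797495, 0.5035926 , 0.40390997]), 'ee_rot': array([ 1.42405926e-01,  9.89807998e-01, -8.14705159e-04, -1.23530713e-04]), 'contact_force': array([ 0.20244622,  0.04173663, -0.10828584]), 'ft_torque': array([ 0.039852  ,  0.053008  , -0.01772363]), 'grip_force': 0.0, 'finger_gap': 0.08561570531311939}Traceback (most recent call last):
  File "<stdin>", line 5, in <module>
  File "h.py", line 23, in find
    print(n,l,round(t["score"],2),np.round(t["xy"],1),"atz",np.round(atz(f,t["xy"],z[l]),4),"dep",np.round(dep(f,t["xy"]),3))
                                                                     ~~~^^^^^^^^^^^^^^^^
  File "h.py", line 15, in atz
    r=ray(f,xy); return f["eye"]+r*(z-f["eye"][2])/r[2]
  File "h.py", line 13, in ray
    return f["rotation"]@np.array([u[0],-u[1],-1.])
           ~~~~~~~~~~~~~^~~~~~~~~~~~~~~~~~~~~~~~~~~
ValueError: matmul: Input operand 1 has a mismatch in its core dimension 0, with gufunc signature (n?,k),(k,m?)->(n?,m?) (size 3 is different from 4)
```

```bash
sed -i 's/f\["rotation"\]=np.array(f\["rotation"\]);return f/f["rotation"]=np.array(f["rotation"])\n    if f["rotation"].size==4: f["rotation"]=R.from_quat(f["rotation"]).as_matrix()\n    return f/' h.py
python3 - <<'E'
from h import *
for n in ("top","scene"):
    f=find(n);cv2.imwrite(f"pics/{n}0.png",f["img"]);print(f["eye"],f["rotation"][:,2])
E
```

```text
top gear_unit 0.7 [295.4 249.3] atz [0.5579 0.0817 0.    ] dep [0.552 0.077 0.089]
top pin_mark 0.68 [302.5 217. ] atz [0.6139 0.0666 0.0495] dep [0.612 0.066 0.065]
top notch 0.92 [290.9 284.2] atz [0.4915 0.0856 0.068 ] dep [0.491 0.087 0.051]
top hub_top 0.6 [289.7 247.2] atz [0.5558 0.0868 0.092 ] dep [0.556 0.087 0.091]
top stud_a 0.63 [270.6 245. ] atz [0.5611 0.1225 0.068 ] dep [0.559 0.12  0.094]
top stud_a 0.38 [314.9 249.5] atz [0.5534 0.0433 0.068 ] dep [0.553 0.043 0.072]
top tape_yellow 0.92 [216.7 242. ] atz [0.5712 0.2333 0.    ] dep [ 0.571  0.234 -0.003]
top jar_nails 0.7 [252.9 184.9] atz [0.6821 0.165  0.    ] dep [0.667 0.154 0.083]
top screwdriver_yellow 0.66 [355.4 274.4] atz [ 0.5106 -0.0327  0.    ] dep [ 0.511 -0.033  0.001]
top screwdriver_yellow 0.6 [295.4 247.8] atz [0.5607 0.0817 0.    ] dep [0.555 0.077 0.09 ]
[0.49320032 0.0264228  1.04333862] [-0.07257554 -0.01200949  0.99729061]
scene gear_unit 0.84 [298.4 274.6] atz [0.5604 0.0801 0.    ] dep [0.528 0.034 0.068]
scene pin_mark 0.78 [330.7 246.1] atz [0.6134 0.0646 0.0495] dep [0.602 0.051 0.069]
scene notch 0.6 [264.7 263.2] atz [0.499  0.0817 0.068 ] dep [0.506 0.093 0.053]
scene stud_a 0.71 [282.8 232.9] atz [0.5576 0.1189 0.068 ] dep [0.555 0.115 0.073]
scene stud_a 0.64 [311.7 259. ] atz [0.562 0.047 0.068] dep [0.555 0.038 0.081]
scene tape_yellow 0.83 [254.1 220.8] atz [0.5689 0.2301 0.    ] dep [0.568 0.228 0.003]
scene jar_nails 0.7 [327.3 213.3] atz [0.6887 0.1687 0.    ] dep [0.67  0.146 0.027]
scene screwdriver_yellow 0.76 [315.4 336. ] atz [ 0.5114 -0.0327  0.    ] dep [ 0.504 -0.043  0.019]
scene screwdriver_yellow 0.58 [329.9 246.3] atz [0.6418 0.1003 0.    ] dep [0.602 0.053 0.066]
[ 0.22101889 -0.4000577   0.70056235] [-0.42102643 -0.54568415  0.72454506]
```

View pics/top0.png

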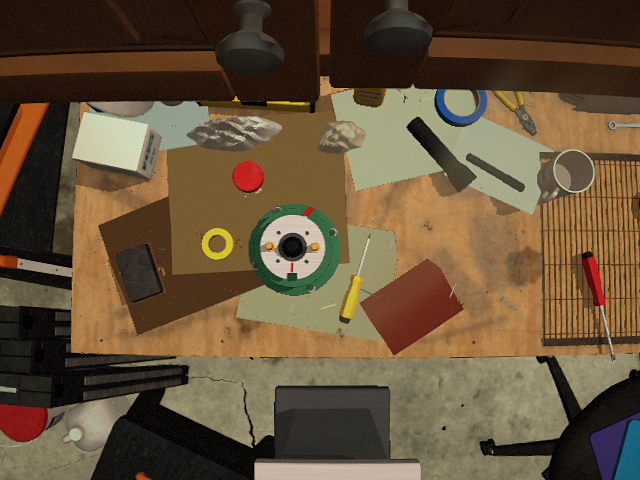

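View pics/scene0.png

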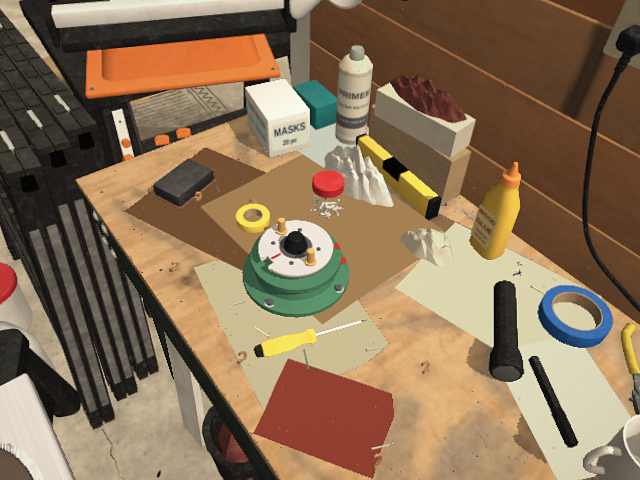

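The top view has the disc centre at about (293,247), the red mark at (308,211) and the notch at (291,278). The notch is roughly 163° clockwise of the mark. The scene view agrees. I'll move over the unit for a closer look.

Emit:
move_arm:
  targets:
    - {"claw":1,"dp":[-3.4,-1.9,0],"roll":0}
    - {"claw":1,"dp":[-6.8,-3.8,0],"roll":0}
    - {"claw":1,"dp":[-10.2,-5.7,0],"roll":0}
    - {"claw":1,"dp":[-13.6,-7.6,0],"roll":0}
    - {"claw":1,"dp":[-17,-9.5,0],"roll":0}
    - {"claw":1,"dp":[-20.4,-11.4,0],"roll":0}
    - {"claw":1,"dp":[-23.8,-13.3,0],"roll":0}
    - {"claw":1,"dp":[-27.2,-15.2,0],"roll":0}
    - {"claw":1,"dp":[-30.6,-17.1,0],"roll":0}
    - {"claw":1,"dp":[-34,-19,0],"roll":0}

```text
clock: 1.83
position: [0.4216, 0.2238, 0.405]
ee_rot: [0.142, 0.99, 0.0, 0.0]
contact_force: [0.6, 0.1, -0.3]
finger_gap: 0.0002
grip_force: 0.0
```

```bash
python3 - <<'E'
from h import *
s=state();print(s["qpos"],s["position"],s["ee_rot"],s["finger_gap"])
print(np.round(grab_frame("wrist")["tool_from_camera"],3))
E
```

```text
[ 4.88049300e-01  3.52897211e-02 -1.37928815e-01  1.39683691e+00
  7.53958064e-05  7.73860784e-01] [0.42158499 0.2238236  0.40497635] [1.42419810e-01 9.89806274e-01 2.48967285e-04 2.76877193e-04] 0.00023167963368948903
[[-0.001  0.948  0.317  0.082]
 [ 1.     0.001 -0.     0.001]
 [-0.001  0.317 -0.948  0.031]
 [ 0.     0.     0.     1.   ]]
```

Emit:
move_arm:
  targets:
    - {"claw":1,"dp":[-3.2,-1.8,0],"roll":0.06}
    - {"claw":1,"dp":[-6.4,-3.7,0],"roll":0.12}
    - {"claw":1,"dp":[-9.6,-5.5,0],"roll":0.18}
    - {"claw":1,"dp":[-12.8,-7.4,0],"roll":0.24}
    - {"claw":1,"dp":[-15,-8.6,0],"roll":0.3}
    - {"claw":1,"dp":[-16.1,-9.2,0],"roll":0.36}
    - {"claw":1,"dp":[-16.1,-9.2,0],"roll":0.41}
    - {"claw":1,"dp":[-16.1,-9.2,0],"roll":0.41}
    - {"claw":1,"dp":[-16.1,-9.2,0],"roll":0.41}
    - {"claw":1,"dp":[-16.1,-9.2,0],"roll":0.41}

```text
clock: 2.72
position: [0.5489, 0.0922, 0.4048]
ee_rot: [0.34, 0.94, 0.0, -0.0]
contact_force: [0.3, 1.0, -0.9]
finger_gap: -0.0001
grip_force: 0.0
```

```bash
python3 - <<'E'
from h import *
s=state();print(s["qpos"],s["position"],R.from_quat(s["ee_rot"]).as_matrix().round(4))
f=find("wrist",{k:Z[k] for k in ("gear_unit","pin_mark","notch","hub_top","stud_a")});cv2.imwrite("pics/w1.png",f["img"])
E
```

```text
[1.66381763e-01 1.86240775e-01 3.18551635e-02 1.41644492e+00
 5.85709847e-05 8.60473240e-01] [0.54891317 0.09218858 0.40475646] [[-7.686e-01  6.397e-01 -0.000e+00]
 [ 6.397e-01  7.686e-01  1.000e-04]
 [ 1.000e-04  0.000e+00 -1.000e+00]]
wrist gear_unit 0.86 [317.4 211. ] atz [0.5583 0.0837 0.    ] dep [0.544 0.096 0.072]
wrist pin_mark 0.56 [339.6 289. ] atz [0.6129 0.0628 0.0495] dep [0.606 0.068 0.068]
wrist pin_mark 0.56 [456.9 115.8] atz [0.5591 0.2186 0.0495] dep [ 0.57   0.23  -0.001]
wrist notch 0.64 [270.3 173.2] atz [0.5014 0.0868 0.068 ] dep [0.502 0.083 0.049]
wrist notch 0.4 [280.5 262.1] atz [0.5582 0.0465 0.068 ] dep [0.556 0.05  0.078]
wrist hub_top 0.8 [317.9 242.9] atz [0.5586 0.0843 0.092 ] dep [0.559 0.084 0.092]
wrist stud_a 0.82 [279.  259.5] atz [0.5558 0.0471 0.068 ] dep [0.554 0.05  0.076]
wrist stud_a 0.77 [357.2 197.7] atz [0.5562 0.1241 0.068 ] dep [0.553 0.125 0.083]
```

View pics/w1.png

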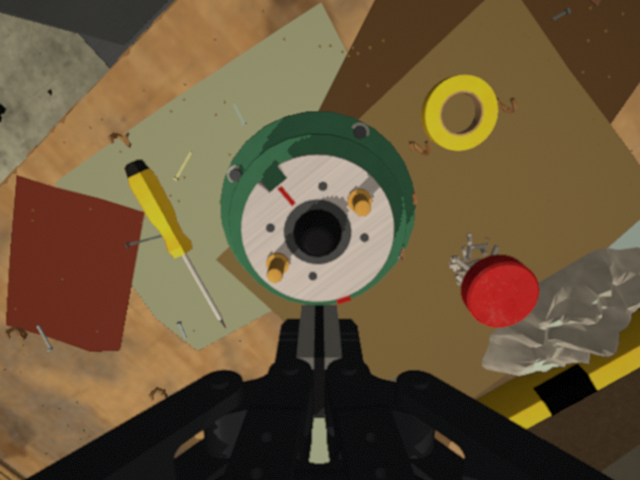

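The wrist view shows the notch at (272,176), the red mark at (344,299), the studs at (277,268) and (360,202), and the hub at (318,232). I'll refine the axis and the mark bearing.

```bash
cat >> h.py <<'E'
def pts(f):
    K=np.array(f["camera_matrix"]);c,r=np.meshgrid(np.arange(640),np.arange(480))
    d=np.stack([(c-K[0,2])/K[0,0],(r-K[1,2])/K[1,1]],-1);u=d.copy()
    for _ in range(20): u=d/(1+f["k1"]*(u**2).sum(-1,keepdims=True))
    v=np.concatenate([u[...,:1],-u[...,1:],-np.ones_like(u[...,:1])],-1)@f["rotation"].T
    return v,f["eye"]+v*f["depth"][...,None]
def redmark(n,ax=(.5575,.0845)):
    f=cam(n);v,P=pts(f);h=cv2.cvtColor(f["img"],cv2.COLOR_BGR2HSV).astype(int)
    red=((h[...,0]<8)|(h[...,0]>172))&(h[...,1]>140)&(h[...,2]>80)&(f["depth"]>0)
    rr=np.hypot(P[...,0]-ax[0],P[...,1]-ax[1])
    def a(m):
        p=P[m].mean(0);return m.sum(),p.round(4),np.degrees(np.arctan2(p[1]-ax[1],p[0]-ax[0])).round(1)
    m=red&(rr>.062)&(rr<.092)&(P[...,2]<.07)&(P[...,2]>-.005); 
    if m.any(): print(n,"mark",*a(m))
    m=red&(rr<.055)&(rr>.015)&(P[...,2]>.045)&(P[...,2]<.08)
    if m.any(): print(n,"line",*a(m))
    d=(rr<.066)&(abs(P[...,2]-.068)<.004)&(h[...,1]<70)&(h[...,2]>110)
    if d.sum()>50:
        c,r=cv2.minEnclosingCircle(P[d][:,:2].astype(np.float32)); print(n,"disc",np.round(c,4),round(r,4))
    return f
E
python3 - <<'E'
from h import *
for n in ("wrist","top","scene"): redmark(n)
E
```

```text
wrist mark 64 [0.6225 0.0593 0.0503] -21.2
wrist line 79 [0.5213 0.0847 0.0681] 179.6
wrist disc [0.558  0.0837] 0.0584
top disc [0.5562 0.0476] 0.043
scene mark 59 [0.626  0.0562 0.0337] -22.4
scene line 12 [0.52   0.0838 0.0696] -179.0
scene disc [0.5561 0.0842] 0.0604
```

Emit:
move_arm:
  targets:
    - {"claw":1,"dp":[-0.6,2,2],"roll":0}
    - {"claw":1,"dp":[-1.2,3.95,4],"roll":0}
    - {"claw":1,"dp":[-1.2,3.95,7],"roll":0}
    - {"claw":1,"dp":[-1.2,3.95,9.5],"roll":0}
    - {"claw":1,"dp":[-1.2,3.95,11.5],"roll":0}
    - {"claw":1,"dp":[-1.2,3.95,13],"roll":0}
    - {"claw":1,"dp":[-1.2,3.95,14],"roll":0}
    - {"claw":1,"dp":[-1.2,3.95,14.8],"roll":0}
    - {"claw":1,"dp":[-1.2,3.95,15.2],"roll":0}
    - {"claw":1,"dp":[-1.2,3.95,15.2],"roll":0}

```text
clock: 4.0
position: [0.5836, 0.1145, 0.2524]
ee_rot: [0.341, 0.94, -0.0, -0.0]
contact_force: [-0.3, 0.2, -0.8]
finger_gap: 0.0001
grip_force: 0.0
```

```bash
cat >> h.py <<'E'
def arc(steps,ax,r,n=10,target=None):
    """rows for swinging the tip about ax: steps = list of bearings (deg) of the tip; tool y radial outward"""
    s=state();M=R.from_quat(s["ee_rot"]).as_matrix();y0=np.degrees(np.arctan2(M[1,1],M[0,1]))
    print("yaw",y0.round(2),"pos",s["position"].round(4),"F",np.round(s["contact_force"],1))
    for p in steps:
        t=np.array([ax[0]+r*np.cos(np.radians(p)),ax[1]+r*np.sin(np.radians(p)),s["position"][2]])
        d=M.T@(t-s["position"])*100
        print('{"claw":1,"dp":[%.2f,%.2f,0],"roll":%.3f},'%(d[0],d[1],-np.radians((p-y0+180)%360-180)),end="")
E
python3 - <<'E'
from h import *
f=redmark("wrist",(.558,.084)); cv2.imwrite("pics/w2.png",f["img"])
arc([54,59,64.5,70.5,76.5,82.5,88.5,94.5,100.5,100.5],(.558,.084),.040)
E
```

```text
wrist line 354 [0.5214 0.0847 0.0681] 178.9
wrist disc [0.5579 0.0837] 0.0587
yaw 50.13 pos [0.5839 0.1145 0.2531] F [-0.4  0.5  0.5]
{"claw":1,"dp":[0.30,-0.01,0],"roll":-0.067},{"claw":1,"dp":[0.64,-0.05,0],"roll":-0.155},{"claw":1,"dp":[1.02,-0.13,0],"roll":-0.251},{"claw":1,"dp":[1.42,-0.25,0],"roll":-0.355},{"claw":1,"dp":[1.80,-0.42,0],"roll":-0.460},{"claw":1,"dp":[2.17,-0.62,0],"roll":-0.565},{"claw":1,"dp":[2.51,-0.86,0],"roll":-0.670},{"claw":1,"dp":[2.82,-1.14,0],"roll":-0.774},{"claw":1,"dp":[3.11,-1.45,0],"roll":-0.879},{"claw":1,"dp":[3.11,-1.45,0],"roll":-0.879},
```

View pics/w2.png

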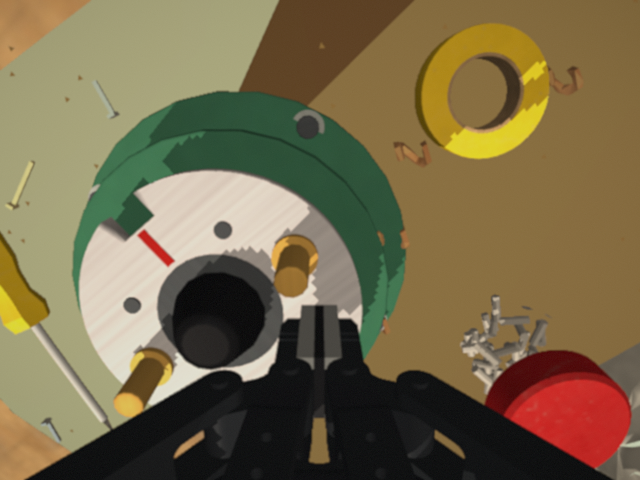

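The fingertip at (320,320) is beside stud b at (294,265), clear of the stud and the hub. Now I'll push.

Emit:
move_arm:
  targets:
    - {"claw":1,"dp":[0.3,-0.01,0],"roll":-0.067}
    - {"claw":1,"dp":[0.64,-0.05,0],"roll":-0.155}
    - {"claw":1,"dp":[1.02,-0.13,0],"roll":-0.251}
    - {"claw":1,"dp":[1.42,-0.25,0],"roll":-0.355}
    - {"claw":1,"dp":[1.8,-0.42,0],"roll":-0.46}
    - {"claw":1,"dp":[2.17,-0.62,0],"roll":-0.565}
    - {"claw":1,"dp":[2.51,-0.86,0],"roll":-0.67}
    - {"claw":1,"dp":[2.82,-1.14,0],"roll":-0.774}
    - {"claw":1,"dp":[3.11,-1.45,0],"roll":-0.879}
    - {"claw":1,"dp":[3.11,-1.45,0],"roll":-0.879}

```text
clock: 4.88
position: [0.5506, 0.1235, 0.2542]
ee_rot: [-0.093, 0.996, 0.0, 0.001]
contact_force: [-0.2, -0.4, 0.5]
finger_gap: 0.0
grip_force: 0.1
```

```bash
python3 - <<'E'
from h import *
f=redmark("wrist",(.558,.084)); cv2.imwrite("pics/w3.png",f["img"])
redmark("scene",(.558,.084))
arc([106,112,118,124,130,136,142,148,154,154],(.558,.084),.040)
E
```

```text
wrist line 359 [0.5276 0.0633 0.0681] -145.7
wrist disc [0.5584 0.0838] 0.0589
scene mark 59 [0.6258 0.0559 0.0337] -22.6
scene line 12 [0.5265 0.0625 0.0695] -145.7
scene disc [0.5573 0.0832] 0.0597
yaw 100.33 pos [0.5508 0.1234 0.2538] F [-0.3  0.4  0.1]
{"claw":1,"dp":[0.40,-0.02,0],"roll":-0.099},{"claw":1,"dp":[0.81,-0.09,0],"roll":-0.204},{"claw":1,"dp":[1.22,-0.19,0],"roll":-0.308},{"claw":1,"dp":[1.61,-0.34,0],"roll":-0.413},{"claw":1,"dp":[1.98,-0.53,0],"roll":-0.518},{"claw":1,"dp":[2.33,-0.75,0],"roll":-0.623},{"claw":1,"dp":[2.66,-1.02,0],"roll":-0.727},{"claw":1,"dp":[2.96,-1.31,0],"roll":-0.832},{"claw":1,"dp":[3.22,-1.63,0],"roll":-0.937},{"claw":1,"dp":[3.22,-1.63,0],"roll":-0.937},
```

View pics/w3.png

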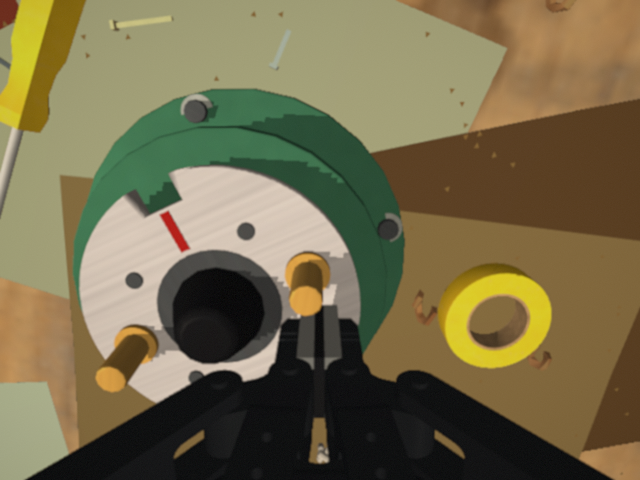

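The push works. The line has turned 34°, to a bearing of −145.7°, and the stud at (308,275) is ahead of the fingertip. Continuing.

Emit:
move_arm:
  targets:
    - {"claw":1,"dp":[0.4,-0.02,0],"roll":-0.099}
    - {"claw":1,"dp":[0.81,-0.09,0],"roll":-0.204}
    - {"claw":1,"dp":[1.22,-0.19,0],"roll":-0.308}
    - {"claw":1,"dp":[1.61,-0.34,0],"roll":-0.413}
    - {"claw":1,"dp":[1.98,-0.53,0],"roll":-0.518}
    - {"claw":1,"dp":[2.33,-0.75,0],"roll":-0.623}
    - {"claw":1,"dp":[2.66,-1.02,0],"roll":-0.727}
    - {"claw":1,"dp":[2.96,-1.31,0],"roll":-0.832}
    - {"claw":1,"dp":[3.22,-1.63,0],"roll":-0.937}
    - {"claw":1,"dp":[3.22,-1.63,0],"roll":-0.937}

```text
clock: 5.82
position: [0.5219, 0.1011, 0.2533]
ee_rot: [-0.531, 0.847, -0.0, 0.0]
contact_force: [-0.0, 0.5, 0.4]
finger_gap: 0.0003
grip_force: 0.0
```

```bash
python3 - <<'E'
from h import *
f=redmark("wrist",(.558,.084))
redmark("scene",(.558,.084))
print(state()["qpos"])
arc([160,166,172,178,184,190,196,202,207,207],(.558,.084),.040)
E
```

```text
wrist mark 103 [0.6232 0.0575 0.0501] -22.1
wrist line 360 [0.5566 0.0473 0.0682] -92.2
wrist disc [0.5582 0.0839] 0.0584
scene mark 58 [0.626  0.0564 0.0338] -22.1
scene line 14 [0.5559 0.0465 0.0694] -93.3
scene disc [0.5564 0.0834] 0.0596
[ 1.91786213e-01  1.82015336e-01 -3.09461897e-01  1.07868653e+00
 -2.23140226e-04 -9.23619848e-01]
yaw 153.91 pos [0.5221 0.1014 0.2531] F [-0.7 -0.8  0.2]
{"claw":1,"dp":[0.41,-0.01,0],"roll":-0.106},{"claw":1,"dp":[0.82,-0.07,0],"roll":-0.211},{"claw":1,"dp":[1.22,-0.18,0],"roll":-0.316},{"claw":1,"dp":[1.61,-0.33,0],"roll":-0.420},{"claw":1,"dp":[1.99,-0.52,0],"roll":-0.525},{"claw":1,"dp":[2.34,-0.75,0],"roll":-0.630},{"claw":1,"dp":[2.66,-1.02,0],"roll":-0.735},{"claw":1,"dp":[2.96,-1.31,0],"roll":-0.839},{"claw":1,"dp":[3.18,-1.58,0],"roll":-0.927},{"claw":1,"dp":[3.18,-1.58,0],"roll":-0.927},
```

Emit:
move_arm:
  targets:
    - {"claw":1,"dp":[0.41,-0.01,0],"roll":-0.106}
    - {"claw":1,"dp":[0.82,-0.07,0],"roll":-0.211}
    - {"claw":1,"dp":[1.22,-0.18,0],"roll":-0.316}
    - {"claw":1,"dp":[1.61,-0.33,0],"roll":-0.42}
    - {"claw":1,"dp":[1.99,-0.52,0],"roll":-0.525}
    - {"claw":1,"dp":[2.34,-0.75,0],"roll":-0.63}
    - {"claw":1,"dp":[2.66,-1.02,0],"roll":-0.735}
    - {"claw":1,"dp":[2.96,-1.31,0],"roll":-0.839}
    - {"claw":1,"dp":[3.18,-1.58,0],"roll":-0.927}
    - {"claw":1,"dp":[3.18,-1.58,0],"roll":-0.927}

```text
clock: 6.75
position: [0.5225, 0.0657, 0.2527]
ee_rot: [0.854, -0.521, -0.0, 0.0]
contact_force: [0.2, -0.3, 0.4]
finger_gap: 0.0
grip_force: 0.0
```

```bash
python3 - <<'E'
from h import *
f=redmark("wrist",(.558,.084)); cv2.imwrite("pics/w4.png",f["img"])
redmark("scene",(.558,.084))
for t in tip_of("wrist","notch")[:2]: print(t["score"],atz(f,t["xy"],.068))
for t in tip_of("wrist","pin_mark")[:2]: print(t["score"],atz(f,t["xy"],.0495))
arc([210,213,216,219,220,221,222,223,224,225],(.558,.084),.040)
E
```

```text
wrist mark 985 [0.626  0.0572 0.0351] -21.5
wrist line 372 [0.5863 0.061  0.0681] -39.1
wrist disc [0.5583 0.084 ] 0.0584
scene mark 59 [0.6262 0.0564 0.0335] -22.1
scene line 20 [0.5855 0.0609 0.0692] -40.0
scene disc [0.5581 0.083 ] 0.0602
0.56 [0.60187691 0.04856852 0.068     ]
0.59 [0.61050404 0.06435347 0.0495    ]
yaw -152.88 pos [0.5224 0.0661 0.2527] F [-0.7 -0.1 -0.1]
{"claw":1,"dp":[0.23,0.01,0],"roll":-0.050},{"claw":1,"dp":[0.44,-0.01,0],"roll":-0.103},{"claw":1,"dp":[0.64,-0.04,0],"roll":-0.155},{"claw":1,"dp":[0.85,-0.08,0],"roll":-0.207},{"claw":1,"dp":[0.92,-0.09,0],"roll":-0.225},{"claw":1,"dp":[0.99,-0.11,0],"roll":-0.242},{"claw":1,"dp":[1.05,-0.12,0],"roll":-0.260},{"claw":1,"dp":[1.12,-0.14,0],"roll":-0.277},{"claw":1,"dp":[1.19,-0.16,0],"roll":-0.295},{"claw":1,"dp":[1.26,-0.18,0],"roll":-0.312},
```

View pics/w4.png

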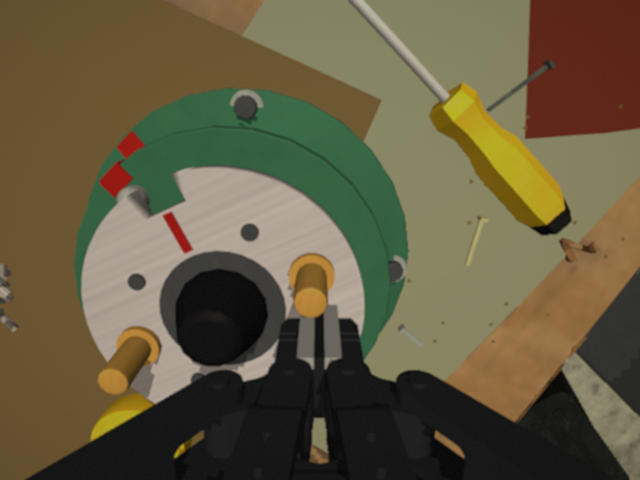

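The pin is at (132,202), the red marks at (117,180) and the notch at (158,195), so about 17.5° remains.

Emit:
move_arm:
  targets:
    - {"claw":1,"dp":[0.23,0.01,0],"roll":-0.05}
    - {"claw":1,"dp":[0.44,-0.01,0],"roll":-0.103}
    - {"claw":1,"dp":[0.64,-0.04,0],"roll":-0.155}
    - {"claw":1,"dp":[0.85,-0.08,0],"roll":-0.207}
    - {"claw":1,"dp":[0.99,-0.11,0],"roll":-0.242}
    - {"claw":1,"dp":[1.12,-0.14,0],"roll":-0.277}
    - {"claw":1,"dp":[1.19,-0.16,0],"roll":-0.295}
    - {"claw":1,"dp":[1.24,-0.17,0],"roll":-0.307}
    - {"claw":1,"dp":[1.24,-0.17,0],"roll":-0.307}
    - {"claw":1,"dp":[1.24,-0.17,0],"roll":-0.307}

```text
clock: 7.78
position: [0.5294, 0.0558, 0.2527]
ee_rot: [0.923, -0.384, -0.0, -0.0]
contact_force: [-1.2, 1.1, 0.7]
finger_gap: 0.0001
grip_force: 0.8
```

```bash
python3 - <<'E'
from h import *
f=redmark("wrist",(.5582,.084)); cv2.imwrite("pics/w5.png",f["img"])
redmark("scene",(.5582,.084))
for t in tip_of("wrist","notch")[:2]: print(t["score"],atz(f,t["xy"],.068))
for t in tip_of("wrist","pin_mark")[:2]: print(t["score"],atz(f,t["xy"],.0495))
for t in tip_of("wrist","hub_top")[:2]: print(t["score"],atz(f,t["xy"],.092))
s=state();M=R.from_quat(s["ee_rot"]).as_matrix();print(s["position"],M.round(4), s["qpos"])
E
```

```text
wrist mark 1297 [0.6265 0.0571 0.0315] -21.5
wrist line 373 [0.5918 0.0704 0.0681] -22.0
wrist disc [0.5581 0.0846] 0.0587
scene mark 58 [0.6258 0.0561 0.0342] -22.4
scene line 14 [0.5904 0.0704 0.0691] -22.8
scene disc [0.5573 0.0823] 0.0596
0.81 [0.60922524 0.06283703 0.068     ]
0.59 [0.60968582 0.0651066  0.0495    ]
0.63 [0.55719054 0.08414779 0.092     ]
0.43 [ 0.53906433 -0.01978464  0.092     ]
[0.52941208 0.05576455 0.25267526] [[ 7.055e-01 -7.087e-01 -0.000e+00]
 [-7.087e-01 -7.055e-01  2.000e-04]
 [-1.000e-04 -1.000e-04 -1.000e+00]] [ 1.04903311e-01  1.83400318e-01 -3.08667582e-01  1.07872386e+00
  1.86057941e-04 -2.24906054e+00]
```

View pics/w5.png

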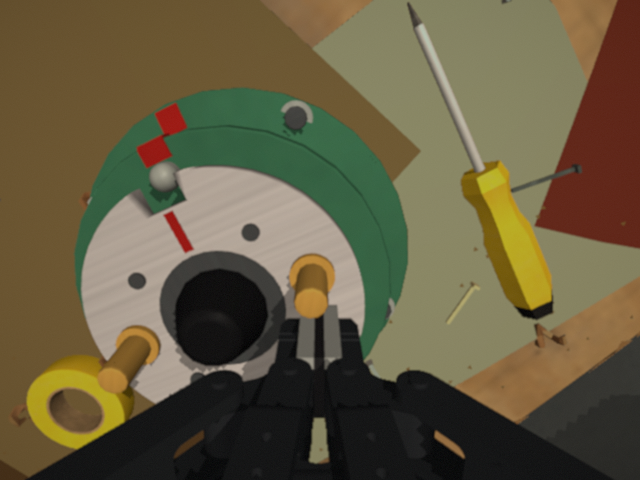

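The notch at (165,195) stands over the pin at (163,178), with the line at −22.0° and the mark at −21.5°. I'll back off, lift over the hub and approach it.

Emit:
move_arm:
  targets:
    - {"claw":1,"dp":[-0.5,0,0],"roll":0}
    - {"claw":1,"dp":[-1,0,0],"roll":0}
    - {"claw":1,"dp":[-1,0,-1.5],"roll":0}
    - {"claw":1,"dp":[-1,0,-4],"roll":0}
    - {"claw":1,"dp":[-1,0,-4],"roll":0}
    - {"claw":1,"dp":[-0.5,-2,-4],"roll":0}
    - {"claw":1,"dp":[0,-4.03,-4],"roll":0}
    - {"claw":1,"dp":[0,-4.03,-3],"roll":0}
    - {"claw":1,"dp":[0,-4.03,-1.5],"roll":0}
    - {"claw":1,"dp":[0,-4.03,-1],"roll":0}

```text
clock: 8.87
position: [0.5581, 0.0844, 0.2613]
ee_rot: [0.924, -0.383, 0.0, -0.0]
contact_force: [2.5, 1.9, 7.5]
finger_gap: 0.0002
grip_force: 3.5
```

```bash
python3 - <<'E'
from h import *
f=redmark("wrist",(.5582,.084)); redmark("scene",(.5582,.084))
s=state();print(s["position"],s["contact_force"])
E
```

```text
wrist mark 1225 [0.6267 0.0573 0.0309] -21.3
wrist line 320 [0.5919 0.0706 0.064 ] -21.7
wrist disc [0.558  0.0838] 0.0579
scene mark 60 [0.6257 0.0557 0.034 ] -22.7
scene line 14 [0.5911 0.0697 0.0652] -23.5
scene disc [0.5572 0.082 ] 0.059
[0.55739358 0.08407757 0.26175532] [-0.23779533  0.11331325 -0.07332329]
```

The hub is already 4 mm down, so the notch has taken the pin. I'll keep pressing gently.

Emit:
move_arm:
  targets:
    - {"claw":1,"dp":[0,0,0.15],"roll":0}
    - {"claw":1,"dp":[0,0,0.3],"roll":0}
    - {"claw":1,"dp":[0,0,0.45],"roll":0}
    - {"claw":1,"dp":[0,0,0.6],"roll":0}
    - {"claw":1,"dp":[0,0,0.7],"roll":0}
    - {"claw":1,"dp":[0,0,0.8],"roll":0}
    - {"claw":1,"dp":[0,0,0.85],"roll":0}
    - {"claw":1,"dp":[0,0,0.9],"roll":0}
    - {"claw":1,"dp":[0,0,0.9],"roll":0}
    - {"claw":1,"dp":[0,0,0.9],"roll":0}

```text
clock: 9.8
position: [0.5574, 0.0839, 0.2554]
ee_rot: [0.923, -0.384, 0.0, -0.0]
contact_force: [-4.5, 0.1, 9.0]
finger_gap: -0.0002
grip_force: 4.7
```

```bash
python3 - <<'E'
from h import *
f=redmark("wrist",(.5582,.084)); 
s=state();print(s["position"],s["contact_force"])
E
```

```text
wrist mark 1301 [0.6266 0.0574 0.0311] -21.3
wrist line 323 [0.5919 0.0706 0.0581] -21.7
[0.55745556 0.0838998  0.25533634] [-4.12195579 -1.06336527  9.46353193]
```

Emit:
move_arm:
  targets:
    - {"claw":1,"dp":[0,0,0.1],"roll":0}
    - {"claw":1,"dp":[0,0,0.2],"roll":0}
    - {"claw":1,"dp":[0,0,0.3],"roll":0}
    - {"claw":1,"dp":[0,0,0.4],"roll":0}
    - {"claw":1,"dp":[0,0,0.5],"roll":0}
    - {"claw":1,"dp":[0,0,0.5],"roll":0}
    - {"claw":1,"dp":[0,0,0.5],"roll":0}
    - {"claw":1,"dp":[0,0,0.5],"roll":0}
    - {"claw":1,"dp":[0,0,0.5],"roll":0}
    - {"claw":1,"dp":[0,0,0.5],"roll":0}

```text
clock: 10.68
position: [0.5573, 0.0839, 0.2548]
ee_rot: [0.923, -0.384, 0.002, -0.001]
contact_force: [-14.1, -1.3, 36.4]
finger_gap: -0.0001
grip_force: 18.6
```

The press reached 36 N with no more travel, so the disc is home. Now straight up and clear.

Emit:
move_arm:
  targets:
    - {"claw":1,"dp":[0,0,-0.5],"roll":0}
    - {"claw":1,"dp":[0,0,-1.5],"roll":0}
    - {"claw":1,"dp":[0,0,-3.5],"roll":0}
    - {"claw":1,"dp":[0,0,-6],"roll":0}
    - {"claw":1,"dp":[0,0,-9],"roll":0}
    - {"claw":1,"dp":[0,0,-12],"roll":0}
    - {"claw":1,"dp":[0,0,-14],"roll":0}
    - {"claw":1,"dp":[0,0,-15],"roll":0}
    - {"claw":1,"dp":[0,0,-15],"roll":0}
    - {"claw":1,"dp":[0,0,-15],"roll":0}

```text
clock: 11.52
position: [0.558, 0.0841, 0.3981]
ee_rot: [0.923, -0.384, -0.0, 0.0]
contact_force: [-0.2, 0.6, -1.1]
finger_gap: 0.0001
grip_force: 0.0
```

```bash
python3 - <<'E'
from h import *
f=cam("wrist");v,P=pts(f)
rr=np.hypot(P[...,0]-.558,P[...,1]-.084);m=(rr>.045)&(rr<.055)&(f["depth"]>0)&(P[...,2]>.054)&(P[...,2]<.075)
print("disc top z",np.median(P[m][:,2])); cv2.imwrite("pics/w6.png",f["img"]);print(state()["position"],state()["contact_force"])
find("top",{k:0 for k in("tape_yellow","jar_nails","screwdriver_yellow")})
E
```

```text
disc top z 0.057735299145193986
[0.5578336  0.08404542 0.3971952 ] [-0.20631511  0.11678078 -1.01225656]
top screwdriver_yellow 0.8 [356.2 275.4] atz [ 0.5087 -0.0342  0.    ] dep [ 0.508 -0.033  0.013]
```

View pics/w6.png

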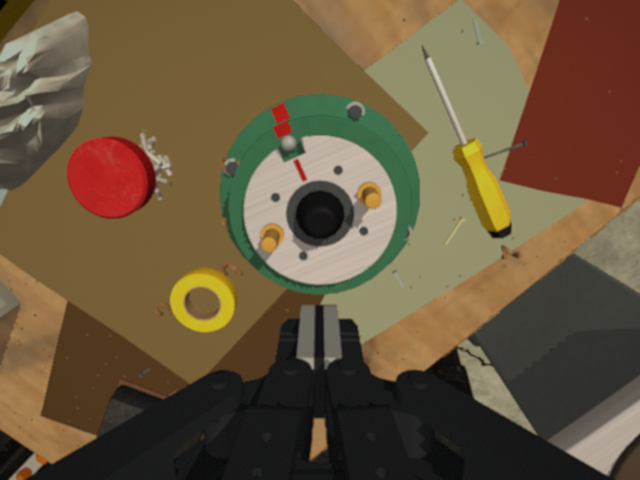

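The pin at (289,143) sits in the notch and the disc top is at about 58 mm, so the disc is seated. The bystanders have not moved and the arm is clear.

```bash
python3 -c "
from rig import *
print(hand_in())"
```

```text
the job is handed in; nothing more can be done
None
```

The disc's notch is over the locating pin and the disc is pressed fully home, all by touch; the bystanders weren't touched, the arm finished clear of the gear unit, and the job is handed in.

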